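# Level the two-pan balance with solder reels

### The arm

A 6-joint arm with a two-finger parallel gripper is mounted at the origin on the work surface. World frame = base frame: x ahead of the robot, y to its left, z up, the work surface at z = 0. Lengths are in m, angles in rad, forces in N, time in s.
With the tool pointing down it reaches from about 0.25 to 0.8 m from the base axis. Payload 8.5 kg.
Tool frame: the origin (TCP) lies at the very end of the fingers, on their centre line; the grasp point (between the pads) lies 19 mm behind it; z points along the fingers, y is the direction in which the jaws open and shut (so a half turn about z gives the same grasp; the last joint's range is limited). The gripper opens to 85 mm and grips with 20 to 120 N. Pads are 22 mm wide; open, the fingers measure 114 mm over their backs; the gripper's body (76 mm by 85 mm) begins 54 mm behind the grasp point. The pads swing forward as they close: fully open they stand 13 mm farther back than shut.
Start: joints at [1.161, 0.238, -0.013, 1.319, 0, 1.571], TCP at [0.209, 0.481, 0.231] pointing down, gripper open.
Joint ranges: [-2.66, 2.66], [-1.03, 1.9], [-1.14, 1.46], [-1.82, 2.27], [-1.45, 1.34], [-3.14, 3.14]. Speed limits (rad/s): [2.22, 2.22, 2.79, 3.14, 3.14, 3.14].

### API

Orientations are given as [roll, pitch, yaw] about the fixed x, y, z axes, in that order (R = Rz(yaw) Ry(pitch) Rx(roll)).
In Python, from bench import bot gives the robot as it stands. The module is installed in compiled form; this text tells all that it offers.
- The arm moves only by the shell command python3 -m crank 'ROWS'. ROWS is JSON, a list of rows, each a list of 5 numbers: the opening, from 0 (shut) to 1 (fully open), then the shift along the tool's x, y, z in units of 25 mm (1.0 is 25 mm), then the turn about the tool's z in units of 8 degrees (1.0 is 8 degrees). A call has 1 to 20 rows; each row shifts and turns the commanded pose from where the row before left it, along the tool's axes as they then stand; what a row does not reach is not made up. A row lasts 1/10 s, in which the tool goes at most 50 mm and 8.59 degrees, less where a joint would pass 70% of its speed; a pose out of reach is approached as far as the arm can. A call is refused whole if a number of a shift passes 1 or a number of a turn 1, either way. A call with a gripper value outside its range is refused whole. The fingers move at their own pace and stop on an object; the grip force is fixed at half the most. Time passes only in rows, so rows that do not move let the fingers close. It gives the time, the measured TCP pose, the force and the opening at its end, in the units of the state.
- bot.sense(): the state, without advancing time (a new reading comes with each control period).
- bot.capture(name): name is "side" or "top" or "wrist"; returns a dict with "img" (384x512x3 uint8, red, green, blue), "range_z" (384x512 float32, m along the optical axis (not along the pixel's ray), 0 where there is no reading), "camera_matrix" (3x3 intrinsics, pixels), "k1" (the pictures are not rectified: a ray, as slopes to the right and down, at radius r is drawn at 1 + k1 r^2 times it, then the intrinsics apply), "world_to_cam" (4x4, takes a point from world to camera coordinates). Camera axes: x right, y up, looking along -z (the intrinsics and any distortion apply to the point x, -y, -z); pixel columns grow to the right and rows downward; lengths in m; the calibration is good to about 2 mm. A picture is of the moment at which its call begins.
- bot.job_done(): hands the job in, once; it reports no verdict.
The state is a dict: "clock": time; "joint_pos": joint angles; "qvel": joint speeds; "joint_efforts": joint torques, N m; "tool_pos": TCP position; "tcp_rot": TCP orientation; "force": force on the tool from outside, world axes, zero at the start; "ft_torque": the same for the moment, N m; "grip_width": finger opening in m.
Only numpy, scipy, OpenCV 4.12 (cv2) and the standard library are available. Lean on these libraries where they do the work, as an engineer would, in place of code of your own. Each camera call takes 0.05 s, during which the arm holds its last target.

### The job

One reel is standing on the wrong pan of the balance. Work out which, and move it across onto the free spindle of the other pan, feeling for the spindle and lowering the reel gently all the way down until it sits on the spindle's foot, so that the balance comes to rest level with all four reels seated upright on spindles. Do not press hard on the pans, and leave the other things on the bench where they are.

Things in the scene. Friction and masses are not known exactly. Their poses are not given: they have to be found in the camera images.
- scale: two-pan balance: grey fixed base 170 x 260 mm, 30 mm high, with a pillar and indicator plate in the middle (to 130 mm above the bench, within 40 mm of the centre along x, 30 mm along y). Origin: centre of its underside, on the bench. x runs along the pans, y from the right pan to the left pan, z up. Position and yaw (to 0.25 rad) vary.
- beam (a joint): tilt of the beam in rad: 0 level, positive with the left pan up and the right pan down, stops at +-0.095. The pans stay horizontal and move straight up and down, 100 mm per rad (+-9.5 mm). 100 g too much on a pan tilts it 0.022 rad; pushing a pan down takes about 0.45 N per mm until the stop, which is rigid.
- pan_left: left pan, a plate 190 (along x) x 64 x 4 mm, 100 mm to the +y side of the base centre. Origin: centre of the plate's top face (96 mm above the bench when level); axes as the balance's. Three like spindles stand in a row at y = 0: two fixed at x = -60 and -4 mm, holding reels at the start, and a free one in the slot (see slot_left).
- pan_right: right pan, just like the left one, 100 mm to the -y side of the base centre; same axes, same three spindles (see slot_right).
- slot_left (a point): middle of the left pan's slot, on the plate's top face, 58 mm from the pan's origin along x. The free spindle is clamped 5 to 14 mm from this point, one way or the other along x; its place is not measured: find it by sight or feel. It holds against a few newtons sideways.
- slot_right (a point): the same for the right pan. Every spindle is a foot 26 mm in diameter, 10 mm high on the plate, with a pin 9 mm in diameter rising from it to 36 mm above the plate; the pin's top is flat with a 1.5 mm bevel. A seated reel rests on the foot, its underside 10 mm above the plate.
- reel_large: bobbin of solder wire standing upright on its flat flange, dark plastic flanges and grey metal winding, the largest: 50 mm in diameter, 45 mm high, about 400 g; rigid, with a plain through bore 13 mm in diameter down its upright axis. Origin: centre of its underside on that axis; z up.
- reel_medium: bobbin of solder wire standing upright on its flat flange, dark plastic flanges and grey metal winding, middle size: 44 mm in diameter, 30 mm high, about 200 g; rigid, with a plain through bore 13 mm in diameter down its upright axis. Origin: centre of its underside on that axis; z up.
- reel_small_1: bobbin of solder wire standing upright on its flat flange, dark plastic flanges and grey metal winding, one of the two small ones: 36 mm in diameter, 22 mm high, about 100 g; rigid, with a plain through bore 13 mm in diameter down its upright axis. Origin: centre of its underside on that axis; z up.
- reel_small_2: bobbin of solder wire standing upright on its flat flange, dark plastic flanges and grey metal winding, the other small one, just like reel_small_1: 36 mm in diameter, 22 mm high, about 100 g; rigid, with a plain through bore 13 mm in diameter down its upright axis. Origin: centre of its underside on that axis; z up.
- multimeter: bystander: hand-held meter lying on its back, 190 x 92 x 47 mm, origin at the centre of its underside
- board_holder: bystander: small clamping fixture with a circuit board, 150 x 75 mm and 28 mm high plus a knurled screw, origin at the centre of its underside
- flux_jar: bystander: small closed jar, 44 mm in diameter, 40 mm high, origin at the centre of its underside
Not all that is in view belongs to the job. Leave any red look-alike of the reel_medium alone.

How it is judged:
By the outcome, as a careful person would: the job done as asked, in the order asked, and still so for the second after the job is handed in, with the robot touching nothing.
It also fails if it takes over 72 s, if anything falls off the work surface, if the arm or the gripper's body presses on something with over 40 N, if the wrist force passes 120 N, or if a joint passes its speed limit or range.

## Working session

There is one attempt and no reset: what is moved stays moved. The work goes in short steps, Python scripts to look and compute and a shell command to move; the robot and the scene stay as the last step left them, time stands still between calls to the robot, and variables do not carry over. Pictures are saved under pics/ and viewed, and the job is handed in when it is done.

```bash
mkdir -p pics; ls; python3 - <<'E'
from bench import bot
import cv2, pickle
s=bot.sense(); print(s)
d={}
for n in ["side","top","wrist"]:
    c=bot.capture(n); d[n]=c
    cv2.imwrite(f"pics/a_{n}.png",c["img"][:,:,::-1]); print(n,c["camera_matrix"],c["k1"],c["world_to_cam"])
pickle.dump(d,open("a.pkl","wb"))
E
```

```text
pics
{'clock': 0.0, 'joint_pos': array([ 1.16100543e+00,  2.38783634e-01, -1.42596248e-02,  1.31917404e+00,
       -7.28063356e-06,  1.57078357e+00]), 'qvel': array([-6.77341707e-05, -3.45463989e-04,  1.49733568e-03,  2.65912650e-04,
       -2.58967132e-04,  1.40244351e-03]), 'joint_efforts': array([ 5.14158546e-04, -5.38777077e+01,  3.46434867e+01,  1.86083175e-02,
        3.42067111e-06, -8.82788157e-06]), 'tool_pos': array([0.20900908, 0.48115792, 0.23067402]), 'tcp_rot': array([-3.14017169e+00,  7.26249570e-06,  2.73181453e+00]), 'force': array([ 0.52570283, -0.18050324,  0.25422735]), 'ft_torque': array([-0.00631263,  0.02411668, -0.02356212]), 'grip_width': 0.08518375032056151}
side [[422.45036479   0.         256.23179111]
 [  0.         422.45036479 193.43320158]
 [  0.           0.           1.        ]] 0.03053600151831057 [[ 0.70626013 -0.70793383 -0.00513047 -0.37139855]
 [ 0.35344944  0.34631618  0.86898711 -0.29100999]
 [-0.61340861 -0.61554431  0.49480812 -0.69480003]
 [ 0.          0.          0.          1.        ]]
top [[361.63569593   0.         262.03203493]
 [  0.         361.63569593 189.80957376]
 [  0.           0.           1.        ]] -0.049255703900935546 [[-0.01553991 -0.99986324 -0.00565735  0.01648624]
 [ 0.98884933 -0.01620634  0.14803502 -0.56795078]
 [-0.14810646 -0.00329381  0.98896594 -0.94071137]
 [ 0.          0.          0.          1.        ]]
wrist [[320.70638005   0.         259.41863742]
 [  0.         320.70638005 192.46022059]
 [  0.           0.           1.        ]] -0.06794677758834443 [[ 3.98924915e-01  9.16983592e-01 -5.64357901e-05 -5.24077669e-01]
 [-8.79629593e-01  3.82657028e-01 -2.82533852e-01  3.64413105e-02]
 [-2.59057311e-01  1.12759436e-01  9.59257327e-01 -3.78940259e-01]
 [ 0.00000000e+00  0.00000000e+00  0.00000000e+00  1.00000000e+00]]
```

View pics/a_side.png

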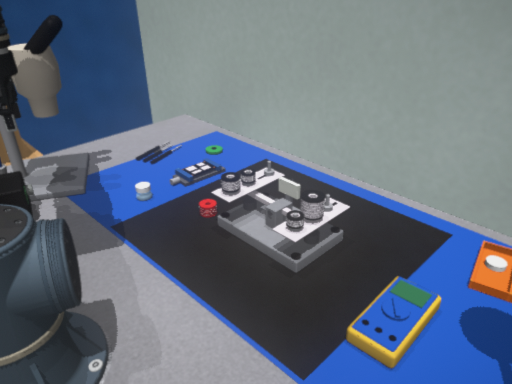

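View pics/a_top.png

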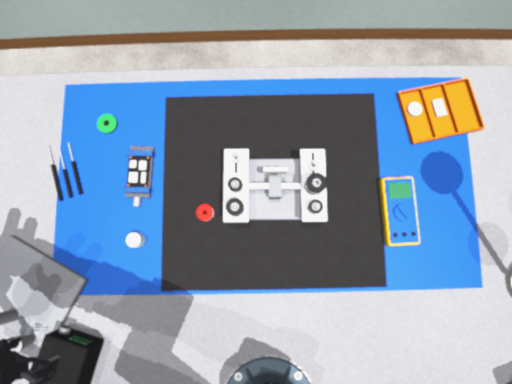

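View pics/a_wrist.png

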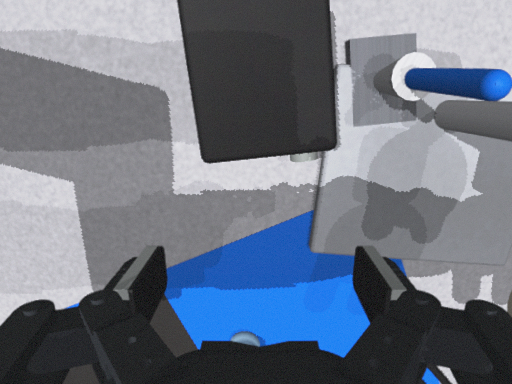

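The side view shows the balance. In the top view the left pan is at columns 235 and the right pan at about 316. The large reel is at (316,183) with a smaller one at (316,207). The other two are at (235,185) and (235,207), and the red look-alike is at (205,212). Next I'll measure from top and side.

```bash
cat > h.py <<'E'
import numpy as np, cv2, pickle
def und(c,uv):
    K=c["camera_matrix"]; uv=np.atleast_2d(np.asarray(uv,float))
    p=cv2.undistortPoints(uv.reshape(-1,1,2),K,np.array([c["k1"],0,0,0,0.])).reshape(-1,2)
    return p
def ray(c,uv):
    p=und(c,uv); T=c["world_to_cam"]; R=T[:3,:3]
    d=np.c_[p[:,0],-p[:,1],-np.ones(len(p))]@R
    o=-R.T@T[:3,3]
    return o,d
def onplane(c,uv,z):
    o,d=ray(c,uv); return o+d*((z-o[2])/d[:,2])[:,None]
def cloud(c):
    h,w=c["range_z"].shape
    v,u=np.mgrid[:h,:w]; o,d=ray(c,np.c_[u.ravel(),v.ravel()])
    return (o+d*c["range_z"].reshape(-1,1)).reshape(h,w,3)
def proj(c,P):
    T=c["world_to_cam"]; q=np.atleast_2d(P)@T[:3,:3].T+T[:3,3]
    s=np.c_[q[:,0]/-q[:,2],-q[:,1]/-q[:,2]]; r2=(s**2).sum(1,keepdims=True); s=s*(1+c["k1"]*r2)
    K=c["camera_matrix"]; return np.c_[s[:,0]*K[0,0]+K[0,2],s[:,1]*K[1,1]+K[1,2]]
def two(c1,uv1,c2,uv2):
    o1,d1=ray(c1,uv1);o2,d2=ray(c2,uv2);d1=d1[0]/np.linalg.norm(d1);d2=d2[0]/np.linalg.norm(d2)
    A=np.c_[d1,-d2];t=np.linalg.lstsq(A,o2-o1,rcond=None)[0]
    a=o1+t[0]*d1;b=o2+t[1]*d2
    return (a+b)/2,np.linalg.norm(a-b)
def save(name,c,box=None,k=1):
    im=c["img"][:,:,::-1]
    if box: x0,y0,x1,y1=box; im=im[y0:y1,x0:x1]
    cv2.imwrite(f"pics/{name}.png",cv2.resize(im,None,fx=k,fy=k,interpolation=cv2.INTER_CUBIC))
E
python3 - <<'E'
from h import *
d=pickle.load(open("a.pkl","rb"))
save("b_top",d["top"],(190,130,350,240),5); save("b_side",d["side"],(190,140,360,275),4.5)
P=cloud(d["top"])
for u,v in [(316,183),(316,207),(235,185),(235,207),(307,190),(228,170),(243,170),(320,170),(237,155),(313,155),(275,190),(205,212),(270,280)]:
    print(u,v,P[v,u].round(3))
E
```

```text
316 183 [ 0.57  -0.127  0.128]
316 207 [ 0.51  -0.125  0.128]
235 185 [0.567 0.074 0.134]
235 207 [0.513 0.074 0.134]
307 190 [ 0.553 -0.105  0.125]
228 170 [0.613 0.094 0.101]
243 170 [0.611 0.055 0.104]
320 170 [ 0.611 -0.145  0.09 ]
237 155 [0.644 0.068 0.133]
313 155 [ 0.65  -0.127  0.095]
275 190 [ 0.56  -0.026  0.087]
205 212 [0.514 0.169 0.   ]
270 280 [ 0.324 -0.01   0.   ]
```

```bash
sleep 1
```

```text
(no output)
```

View pics/b_top.png

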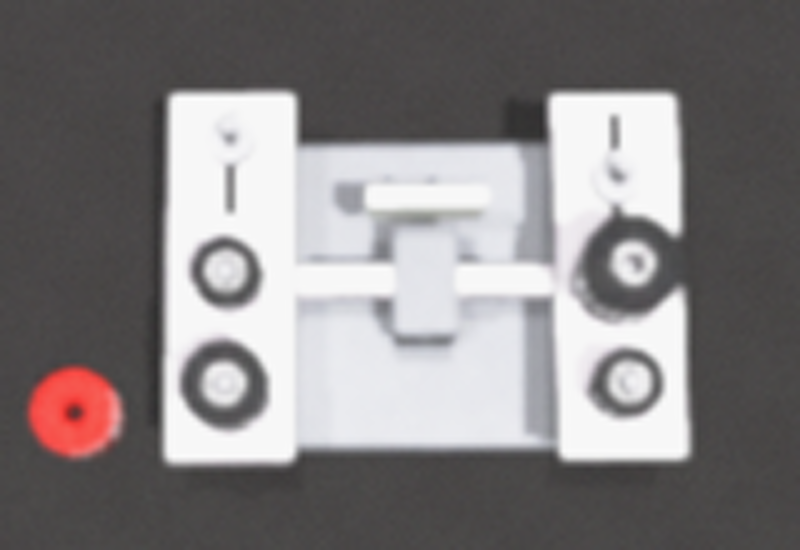

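View pics/b_side.png

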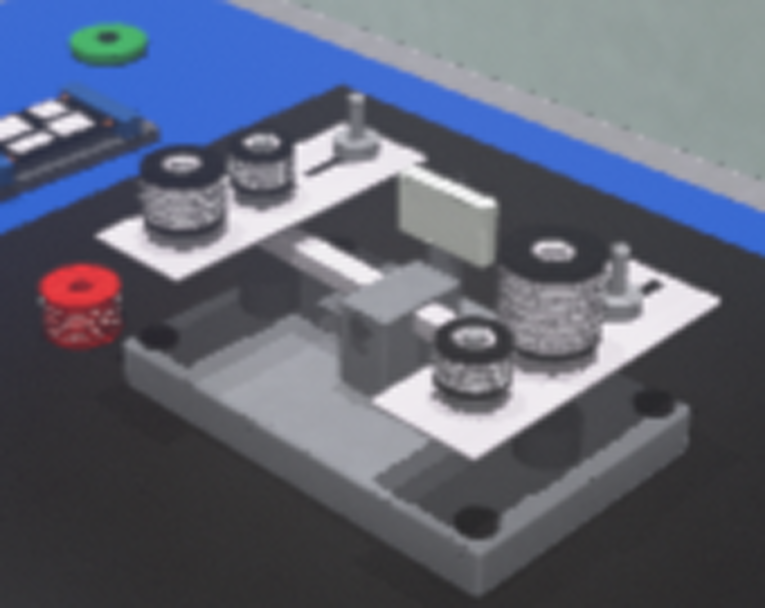

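```bash
cat >> h.py <<'E'
from scipy.spatial.transform import Rotation as Ro
def Rt(yaw): return Ro.from_euler('xyz',[np.pi,0,yaw]).as_matrix()
def T_tool(pos,rpy):
    T=np.eye(4);T[:3,:3]=Ro.from_euler('xyz',rpy).as_matrix();T[:3,3]=pos;return T
def units(s,target,yaw):
    R=Ro.from_euler('xyz',s["tcp_rot"]).as_matrix()
    d=R.T@(np.asarray(target)-s["tool_pos"])/0.025
    dy=(yaw-s["tcp_rot"][2]+np.pi)%(2*np.pi)-np.pi
    return d.round(3),round(-np.degrees(dy)/8,3)
E
python3 - <<'E'
from h import *
d=pickle.load(open("a.pkl","rb")); c=d["wrist"]
T=T_tool([0.20900908, 0.48115792, 0.23067402],[-3.14017169e+00,7.26e-06,2.73181453e+00])
Tct=c["world_to_cam"]@T  # tool->cam
np.save("Tct.npy",Tct); print("cam in tool",(-Tct[:3,:3].T@Tct[:3,3]).round(4)); print("axis",(-Tct[2,:3]).round(3))
for pos in [(0.45,-0.125,0.24),(0.5,-0.03,0.3),(0.42,-0.03,0.28),(0.5,-.125,.23)]:
  cc=dict(c); cc["world_to_cam"]=Tct@np.linalg.inv(T_tool(pos,[np.pi,0,0]))
  print(pos,proj(cc,np.array([(0.51,-.125,.1225),(0.57,-.127,.15),(0.65,0.07,0.135),(0.513,0.074,.14)])).round())
# balance yaw from top: white pan masks
t=d["top"]; P=cloud(t); 
m=(P[...,2]>0.085)&(P[...,2]<0.106)&(t["img"].min(2)>200)
for lo,hi in [(0.03,0.12),(-0.175,-0.08)]:
  q=P[m&(P[...,1]>lo)&(P[...,1]<hi)]; r=cv2.minAreaRect((q[:,:2]*1000).astype(np.float32)); print(r,np.median(q[:,2]))
E
```

```text
cam in tool [ 0.0718 -0.0007 -0.1431]
axis [-0.283  0.001  0.959]
(0.45, -0.125, 0.24) [[260. 114.]
 [263.  25.]
 [-12. -76.]
 [  3. 115.]]
(0.5, -0.03, 0.3) [[353. 162.]
 [369. 101.]
 [146.   9.]
 [152. 162.]]
(0.42, -0.03, 0.28) [[ 365.   78.]
 [ 384.   -3.]
 [ 132. -104.]
 [ 137.   74.]]
(0.5, -0.125, 0.23) [[260. 178.]
 [263. 101.]
 [-15.  -8.]
 [  6. 181.]]
((574.3509521484375, 72.98539733886719), (188.38502502441406, 63.810447692871094), 0.09698352217674255) 0.10081457244708625
((574.0995483398438, -124.50518798828125), (63.932186126708984, 187.34686279296875), 89.5205078125) 0.0923020647157442
```

```bash
python3 -m crank '[[1,0,0,-0.14,1],[1,0,0,-0.14,1],[1,0,0,-0.14,1],[1,0,0,-0.14,1],[1,0,0,-0.14,1],[1,0,0,-0.14,1],[1,0,0,-0.14,1],[1,0,0,-0.14,1],[1,0,0,-0.14,1],[1,0,0,-0.14,1],[1,0,0,-0.14,1],[1,0,0,-0.14,1],[1,0,0,-0.14,1],[1,0,0,-0.14,1],[1,0,0,-0.14,1],[1,0,0,-0.14,1],[1,0,0,-0.14,1],[1,0,0,-0.14,1],[1,0,0,-0.14,1],[1,0,0,-0.14,0.565]]'; python3 - <<'E'
from bench import bot
from h import *
s=bot.sense(); print(s["joint_pos"],units(s,(0.55,-0.03,0.30),0.0))
E
```

```text
clock: 2.15
tool_pos: [0.4138, 0.2665, 0.3013]
tcp_rot: [-2.928, 0.124, 0.441]
force: [0.1, 1.5, -0.1]
grip_width: 0.0853
[0.43958371 0.25682388 0.16314405 1.60117062 0.21369014 3.14057557] (array([-0.124, 12.768, -2.703]), np.float64(3.155))
```

The last joint hit its limit (yaw = j1 + π − j6), so I should use yaw ≈ π instead. I'll turn back.

```bash
python3 -m crank '[[1,0,0,0,-1],[1,0,0,0,-1],[1,0,0,0,-1],[1,0,0,0,-1],[1,0,0,0,-1],[1,0,0,0,-1],[1,0,0,0,-1],[1,0,0,0,-1],[1,0,0,0,-1],[1,0,0,0,-1]]'; python3 - <<'E'
from bench import bot
from h import *
s=bot.sense(); print(s["joint_pos"],units(s,(0.55,-0.03,0.30),np.pi))
E
```

```text
clock: 3.15
tool_pos: [0.4126, 0.2686, 0.3013]
tcp_rot: [-2.982, -0.188, 1.82]
force: [-0.5, 0.0, -0.6]
grip_width: 0.0855
[0.44482541 0.25619446 0.16252474 1.60004029 0.21334229 1.73856845] (array([-12.714,   1.98 ,  -2.711]), np.float64(-9.468))
```

```bash
python3 -m crank '[[1,0,0,0,-1],[1,0,0,0,-1],[1,0,0,0,-1],[1,0,0,0,-1],[1,0,0,0,-1],[1,0,0,0,-1],[1,0,0,0,-1],[1,0,0,0,-1],[1,0,0,0,-1],[1,0,0,0,-1],[1,0,0,0,-1],[1,0,0,0,-1],[1,0,0,0,-1],[1,0,0,0,-1],[1,0,0,0,-1],[1,0,0,0,-1],[1,0,0,0,-1],[1,0,0,0,-1],[1,0,0,0,-1],[1,0,0,0,-1]]'; cat > st.py <<'E'
from bench import bot
from h import *
s=bot.sense(); j=s["joint_pos"]; print(s["clock"],j.round(4),"pitcherr",round(j[1]-j[2]+j[3]-np.pi/2,4),s["tool_pos"].round(4),s["tcp_rot"].round(4),"toolz",Ro.from_euler('xyz',s["tcp_rot"]).as_matrix()[:,2].round(4),s["force"].round(2))
pickle.dump((j,s["tool_pos"],s["tcp_rot"]),open("log.pkl","ab"))
E
python3 st.py
```

```text
clock: 5.15
tool_pos: [0.4126, 0.2686, 0.3013]
tcp_rot: [2.928, 0.122, -1.669]
force: [-0.7, -0.1, -0.1]
grip_width: 0.0854
5.15 [ 0.4448  0.2562  0.1625  1.6     0.2134 -1.054 ] pitcherr 0.1229 [0.4126 0.2686 0.3013] [ 2.9279  0.1224 -1.6692] toolz [-0.1993  0.1396 -0.9699] [-0.67 -0.06 -0.09]
```

```bash
python3 -m crank '[[1,0,0,0,-1],[1,0,0,0,-1],[1,0,0,0,-1],[1,0,0,0,-1],[1,0,0,0,-1],[1,0,0,0,-1],[1,0,0,0,-1],[1,0,0,0,-1],[1,0,0,0,-1],[1,0,0,0,-1],[1,0,0,0,-1],[1,0,0,0,-1],[1,0,0,0,-1],[1,0,0,0,-1],[1,0,0,0,-1],[1,0,0,0,-1],[1,0,0,0,-1]]'; 
python3 st.py
```

```text
clock: 6.85
tool_pos: [0.3745, 0.3295, 0.3008]
tcp_rot: [-2.969, 0.065, 0.615]
force: [0.4, 1.0, -0.6]
grip_width: 0.0853
6.85 [ 0.6158  0.2253  0.1317  1.5421  0.1725 -3.1404] pitcherr 0.0649 [0.3745 0.3295 0.3008] [-2.9691  0.0651  0.6146] toolz [-0.1514  0.1032 -0.9831] [ 0.4   0.99 -0.64]
```

```bash
python3 -m crank '[[1,0,0,0,-1],[1,0,0,0,-1],[1,0,0,0,-1]]' >/dev/null; python3 st.py; python3 -m crank '[[1,0,0,0,-1],[1,0,0,0,-1]]'>/dev/null; python3 st.py
```

```text
7.15 [ 0.8798  0.1886  0.0944  1.4804  0.0958 -3.1406] pitcherr 0.0038 [0.2976 0.4059 0.3008] [-3.0458  0.0039  0.8788] toolz [-0.0762  0.058  -0.9954] [0.39 0.07 0.35]
7.35 [ 1.0579  0.1729  0.0774  1.4579  0.0369 -3.1406] pitcherr -0.0174 [0.237  0.4438 0.3007] [-3.1047 -0.0174  1.0569] toolz [-0.0236  0.0332 -0.9992] [ 0.6 -0.1 -1. ]
```

```bash
python3 -m crank '[[1,0,0,0,-1],[1,0,0,0,0],[1,0,0,0,0]]' >/dev/null; python3 st.py
```

```text
7.65 [ 1.1461  0.1677  0.0715  1.4536  0.0074 -3.1406] pitcherr -0.0211 [0.2047 0.4581 0.3008] [-3.1342 -0.0211  1.1451] toolz [ 0.002   0.0223 -0.9998] [ 0.56 -0.02  0.08]
```

```bash
python3 -m crank '[[1,0,0,0,-0.25],[1,0,0,0,0],[1,0,0,0,0]]' >/dev/null; python3 st.py
```

```text
7.95 [ 1.1652e+00  1.6750e-01  7.1500e-02  1.4533e+00 -3.0000e-04 -3.1406e+00] pitcherr -0.0215 [0.1981 0.461  0.3009] [ 3.1413 -0.0215  1.1642] toolz [ 0.0088  0.0197 -0.9998] [-0.17  0.08  0.52]
```

The tilt is removed except for about 0.02 rad, which is acceptable. Now I'll turn to yaw π.

```bash
python3 -m crank '[[1,0,0,0,1],[1,0,0,0,1],[1,0,0,0,1],[1,0,0,0,1],[1,0,0,0,1],[1,0,0,0,1],[1,0,0,0,1],[1,0,0,0,1],[1,0,0,0,1],[1,0,0,0,1],[1,0,0,0,1],[1,0,0,0,1],[1,0,0,0,1],[1,0,0,0,1],[1,0,0,0,1],[1,0,0,0,1],[1,0,0,0,1],[1,0,0,0,1],[1,0,0,0,1],[1,0,0,0,1]]' >/dev/null;  python3 -m crank '[[1,0,0,0,1],[1,0,0,0,1],[1,0,0,0,1],[1,0,0,0,1],[1,0,0,0,1],[1,0,0,0,1],[1,0,0,0,1],[1,0,0,0,1],[1,0,0,0,1],[1,0,0,0,1],[1,0,0,0,0.84],[1,0,0,0,0]]' >/dev/null; python3 st.py; python3 - <<'E'
from bench import bot
from h import *
s=bot.sense()
c=pickle.load(open("a.pkl","rb"))["wrist"];Tct=np.load("Tct.npy")
for pos in [(0.55,-0.03,0.28),(0.65,-.03,.28),(0.6,-.03,.26)]:
  cc=dict(c); cc["world_to_cam"]=Tct@np.linalg.inv(T_tool(pos,s["tcp_rot"]))
  print(pos,proj(cc,np.array([(0.51,-.125,.1225),(0.57,-.127,.15),(0.65,0.07,0.135),(0.513,0.074,.14)])).round())
print(units(s,(0.6,-0.03,0.28),np.pi))
E
```

```text
11.15 [ 1.1649e+00  1.6740e-01  7.1500e-02  1.4533e+00 -3.0000e-04  1.1671e+00] pitcherr -0.0216 [0.1982 0.461  0.3009] [3.1219 0.0088 3.1393] toolz [ 0.0088  0.0197 -0.9998] [ 0.99 -0.57 -0.52]
(0.55, -0.03, 0.28) [[154. 133.]
 [149. 204.]
 [354. 271.]
 [373. 138.]]
(0.65, -0.03, 0.28) [[145.  16.]
 [137.  88.]
 [363. 177.]
 [383.  16.]]
(0.6, -0.03, 0.26) [[142.  76.]
 [135. 153.]
 [365. 235.]
 [388.  78.]]
(array([-16.109, -19.617,   0.592]), np.float64(-0.016))
```

```bash
python3 -m crank '[[1,-0.8,-0.98,0.03,0],[1,-0.8,-0.98,0.03,0],[1,-0.8,-0.98,0.03,0],[1,-0.8,-0.98,0.03,0],[1,-0.8,-0.98,0.03,0],[1,-0.8,-0.98,0.03,0],[1,-0.8,-0.98,0.03,0],[1,-0.8,-0.98,0.03,0],[1,-0.8,-0.98,0.03,0],[1,-0.8,-0.98,0.03,0],[1,-0.8,-0.98,0.03,0],[1,-0.8,-0.98,0.03,0],[1,-0.8,-0.98,0.03,0],[1,-0.8,-0.98,0.03,0],[1,-0.8,-0.98,0.03,0],[1,-0.8,-0.98,0.03,0],[1,-0.8,-0.98,0.03,0],[1,-0.8,-0.98,0.03,0],[1,-0.8,-0.98,0.03,0],[0.75,0,0,0,0]]' >/dev/null; python3 st.py; python3 - <<'E'
from bench import bot
from h import *
c=bot.capture("wrist"); c2=dict(t=bot.sense(),c=c); pickle.dump(c2,open("b.pkl","wb")); save("c_wrist",c,None,1.5)
E
```

```text
13.15 [-0.0217  0.3191  0.2226  1.4662  0.0193 -0.0226] pitcherr -0.0081 [ 0.5799 -0.0067  0.2798] [ 3.1224  0.0085 -3.1407] toolz [ 0.0085  0.0192 -0.9998] [-0.01 -0.34 -0.69]
```

View pics/c_wrist.png

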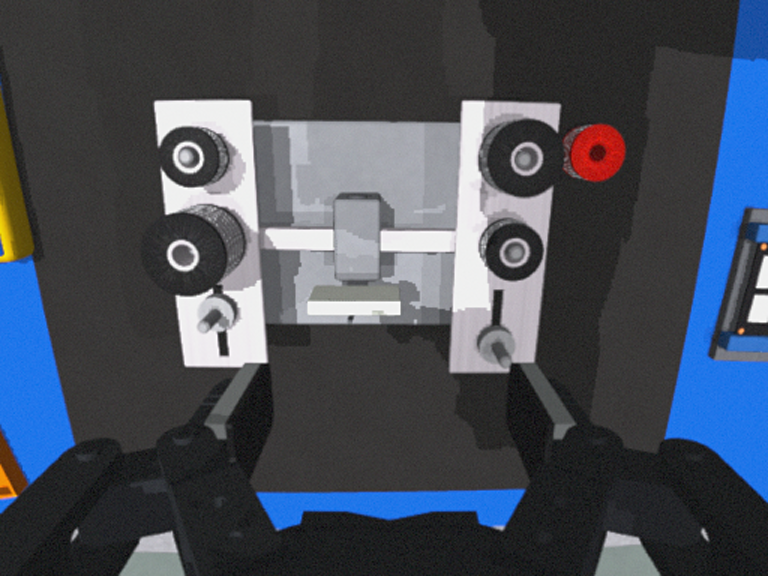

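The wrist view (1.5x) shows the small reel to move at (193,157) on the right pan, the large one at (190,250), and the left pan's free spindle with foot (495,344) and tip (507,358).

```bash
python3 - <<'E'
from h import *
b=pickle.load(open("b.pkl","rb")); c=b["c"]; P=cloud(c)
save("c1",c,(95,60,175,200),4); save("c2",c,(290,60,380,260),3)
img=c["img"].astype(int); g=img.max(2)
def circ(z0,z1,box,dark=True):
    x0,y0,x1,y1=box; m=np.zeros(g.shape,np.uint8)
    m[y0:y1,x0:x1]=((g<75)&(P[...,2]>z0)&(P[...,2]<z1))[y0:y1,x0:x1]*255
    cs,_=cv2.findContours(m,cv2.RETR_EXTERNAL,cv2.CHAIN_APPROX_NONE); k=max(cs,key=cv2.contourArea)
    return k.reshape(-1,2)
for nm,box in [("smallR",(95,75,165,135)),("largeR",(90,130,175,205)),("medL",(310,70,380,140)),("smallL",(310,140,370,190))]:
    x0,y0,x1,y1=box; q=P[y0:y1,x0:x1]; gg=g[y0:y1,x0:x1]
    z=q[...,2]; zz=z[(gg<75)&(z>0.1)&(z<0.2)]
    h,e=np.histogram(zz,bins=np.arange(0.1,0.18,0.002)); print(nm,"top z",e[h.argmax()]+.001,h.max())
    zt=np.median(zz[abs(zz-e[h.argmax()]-.001)<0.003])
    k=circ(zt-0.004,zt+0.006,box); w=onplane(c,k,zt); (cx,cy),r=cv2.minEnclosingCircle((w[:,:2]*1000).astype(np.float32)); print("   ",zt.round(4),round(cx,1),round(cy,1),round(r,1))
w=P[(P[...,2]>0.08)&(P[...,2]<0.11)&(img.min(2)>170)]
for s_ in (1,-1):
    q=w[(w[:,1]*s_>0.03)]; print("pan z",np.median(q[:,2]))
E
```

```text
smallR top z 0.12500000000000003 478
    0.1241 513.0 -125.2 18.9
largeR top z 0.14700000000000005 1744
    0.1471 568.8 -125.6 26.0
medL top z 0.14100000000000004 1388
    0.1412 515.0 73.7 22.8
smallL top z 0.13300000000000003 653
    0.1332 571.0 72.7 18.4
pan z 0.10088930176121857
pan z 0.09185914642393739
```

View pics/c1.png

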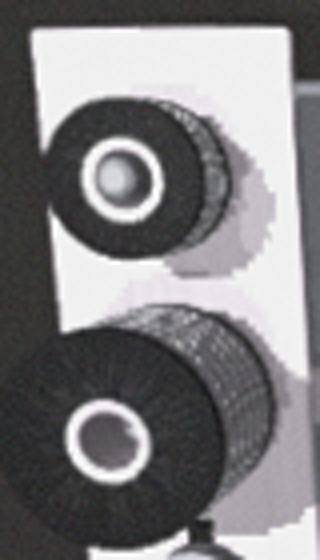

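View pics/c2.png

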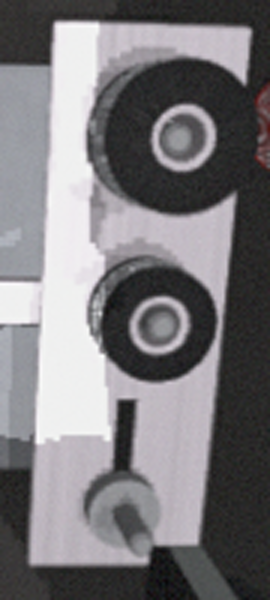

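```bash
python3 - <<'E'
from h import *
b=pickle.load(open("b.pkl","rb")); c=b["c"]; P=cloud(c)
f=lambda x,y:(290+x/3-.33,60+y/3-.33)
print("foot",onplane(c,[f(122,507)],0.111)); print("pin top",onplane(c,[f(141,545)],0.137))
print("depth pin top",P[241,336],P[242,337],P[243,337])
print("small bore pin top L",onplane(c,[f(161,324)],0.137),"med pin top",onplane(c,[f(182,137)],0.137))
print("right small pin",onplane(c,[(95+119/4-.4,60+176/4-.4)],.128))
t=pickle.load(open("a.pkl","rb"))
for n in("top","side"): print(n,proj(t[n],np.array([(0.643,0.072,0.137),(0.513,-0.125,.124)])))
s=b["t"]
print(units(s,(0.513,-0.125,0.20),np.pi-0.005))
E
```

```text
foot [[0.64186149 0.0714918  0.111     ]]
pin top [[0.64419141 0.0719314  0.137     ]]
depth pin top [0.64371034 0.07117128 0.13722018] [0.64479112 0.07224152 0.13725894] [0.64593917 0.07236072 0.13713417]
small bore pin top L [[0.57004854 0.07275956 0.137     ]] med pin top [[0.51442611 0.07500437 0.137     ]]
right small pin [[ 0.51260932 -0.1245767   0.128     ]]
top [[235.44293779 154.90640192]
 [315.70718689 206.09410492]]
side [[268.54308842 161.61918955]
 [294.44068644 215.37115092]]
(array([ 2.659, -4.846,  3.085]), np.float64(0.042))
```

```bash
python3 -m crank '[[0.7,0.53,-0.97,0.6,0.16],[0.7,0.53,-0.97,0.6,0],[0.7,0.53,-0.97,0.6,0],[0.7,0.53,-0.97,0.6,0],[0.7,0.53,-0.97,0.6,0],[0.7,0,0,0,0],[0.7,0,0,0,0]]' ; python3 st.py; python3 - <<'E'
from bench import bot
from h import *
c=bot.capture("wrist"); s=bot.sense(); pickle.dump(dict(t=s,c=c),open("c.pkl","wb")); save("d_wrist",c,None,1.5)
b=pickle.load(open("b.pkl","rb"))["c"]
print(proj(c,[(0.513,-.125,.128),(0.644,.072,.137)]))
E
```

```text
clock: 13.9
tool_pos: [0.51, -0.1219, 0.2032]
tcp_rot: [3.121, 0.008, 3.121]
force: [0.3, 0.4, 1.5]
grip_width: 0.0602
13.9 [-0.2473  0.2452 -0.0768  1.2452  0.0218 -0.2264] pitcherr -0.0037 [ 0.51   -0.1219  0.2032] [3.1212 0.0085 3.1206] toolz [ 0.0089  0.0202 -0.9998] [0.34 0.38 1.5 ]
[[253.61336445 205.95335238]
 [485.16033873 345.06627698]]
```

View pics/d_wrist.png

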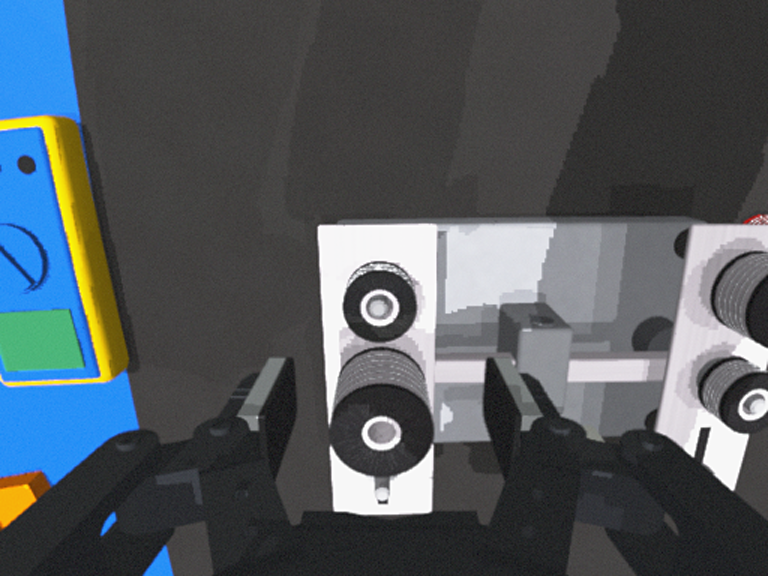

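The second view (1.5x) shows the small reel's bore ring at (379,307) and the large reel behind it at (381,432). The jaws straddle column 390.

```bash
python3 - <<'E'
from h import *
b=pickle.load(open("b.pkl","rb"))["c"]; q=pickle.load(open("c.pkl","rb")); c=q["c"];s=q["t"]
def ring(c,box):  # white ring of the bore: bright within dark flange
    x0,y0,x1,y1=box; g=c["img"][y0:y1,x0:x1].min(2); m=(g<70).astype(np.uint8)
    cs,h=cv2.findContours(m,cv2.RETR_CCOMP,cv2.CHAIN_APPROX_NONE)
    best=[k for k,hh in zip(cs,h[0]) if hh[3]>=0]; k=max(best,key=cv2.contourArea)
    e=cv2.fitEllipse(k); return (e[0][0]+x0,e[0][1]+y0),e[1]
r1,a1=ring(b,(103,80,150,130)); r2,a2=ring(c,(225,170,282,232)); print(r1,a1,r2,a2)
X,err=two(b,r1,c,r2); print("bore top",X,err)
print(onplane(b,[r1],.124),onplane(c,[r2],.124))
P=cloud(c); g=c["img"].max(2)
m=(g<75)&(P[...,2]>0.118)&(P[...,2]<0.130); m[:, :220]=0;m[:,285:]=0;m[235:]=0
ks,_=cv2.findContours(m.astype(np.uint8),cv2.RETR_EXTERNAL,cv2.CHAIN_APPROX_NONE);k=max(ks,key=cv2.contourArea).reshape(-1,2)
w=onplane(c,k,.124); print(cv2.minEnclosingCircle((w[:,:2]*1000).astype(np.float32)))
print("tcp px",proj(c,[s["tool_pos"]]))
z=P[...,2]; print("pan z",np.median(z[(c["img"].min(2)>200)&(z>0.08)&(z<0.1)&(P[...,1]<-0.09)]))
save("d1",c,(220,160,290,235),8)
for tgt in [(0.513,-.125,.15),(0.513,-.125,.105)]: print(units(s,tgt,3.12))
E
```

```text
(125.22574043273926, 104.29984283447266) (22.847524642944336, 24.641950607299805) (252.71514320373535, 204.79689025878906) (26.865901947021484, 28.106027603149414)
bore top [ 0.51342994 -0.12556313  0.12383197] 0.0002863388813792548
[[ 0.51332026 -0.12539391  0.124     ]] [[ 0.51348962 -0.12565201  0.124     ]]
((513.123291015625, -125.72051239013672), 18.236112594604492)
tcp px [[261.11683992 252.15644809]]
pan z 0.09200529461242499
(array([-0.076, -0.178,  2.14 ]), np.float64(0.008))
(array([-0.059, -0.215,  3.94 ]), np.float64(0.008))
```

View pics/d1.png

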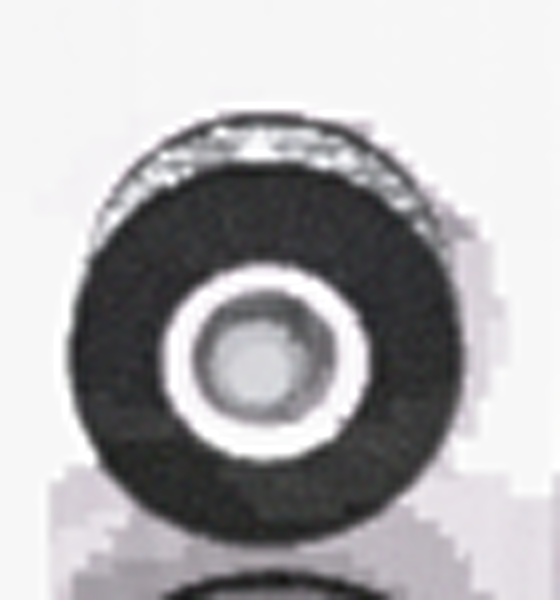

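```bash
python3 -m crank '[[0.7,-0.05,-0.1,0.7,0],[0.7,-0.02,-0.1,0.9,0],[0.7,0,0,0.9,0],[0.7,0,0,0.7,0],[0.7,0,0,0.4,0],[0.7,0,0,0,0],[0.7,0,0,0,0]]' ; python3 - <<'E'
from bench import bot
from h import *
s=bot.sense();print(units(s,(0.5135,-.1252,.0965),3.12))
c=bot.capture("side"); save("e_side",c,(190,140,360,275),4.5)
c=bot.capture("wrist"); save("e_wrist",c,(180,150,340,330),3)
E
```

```text
clock: 14.65
tool_pos: [0.5136, -0.125, 0.1136]
tcp_rot: [3.122, 0.009, 3.121]
force: [-0.1, -0.0, -0.2]
grip_width: 0.0598
(array([ 0.01 , -0.022,  0.684]), np.float64(0.008))
```

View pics/e_side.png

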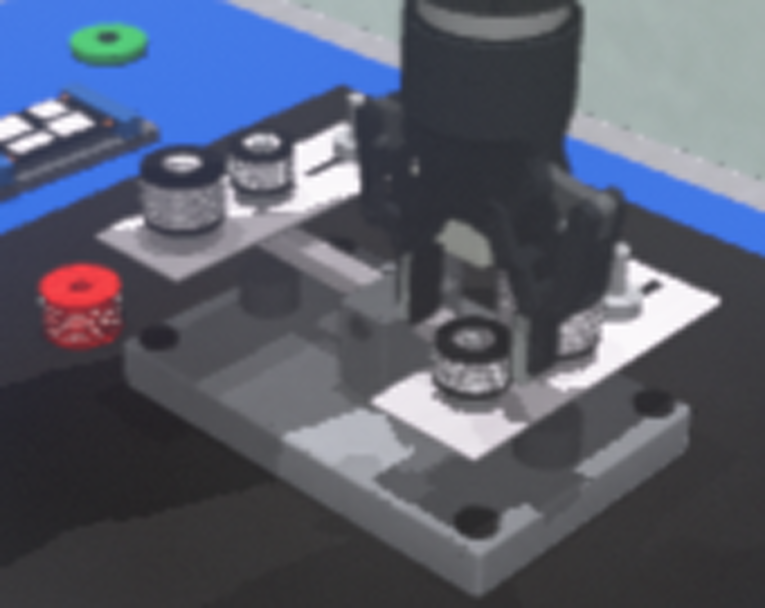

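View pics/e_wrist.png

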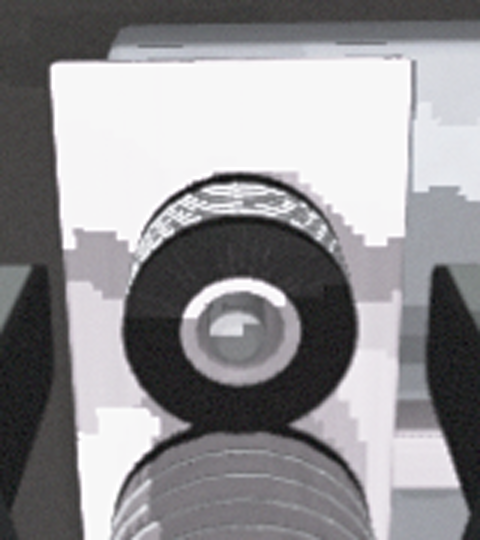

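```bash
python3 - <<'E'
from bench import bot
from h import *
c=bot.capture("wrist"); P=cloud(c); s=bot.sense()
for lo,hi in [(-0.17,-0.148),(-0.102,-0.08)]:
  m=(P[...,1]>lo)&(P[...,1]<hi)&(P[...,2]>0.105)&(P[...,2]<0.20)&(c["img"].max(2)<130); m[:150]=0
  q=P[m]; 
  for z in np.arange(0.105,0.17,0.01):
    r=q[(q[:,2]>z)&(q[:,2]<z+.01)]
    if len(r)>5: print(lo,z.round(3),len(r),r[:,0].min().round(3),r[:,0].max().round(3),r[:,1].min().round(3),r[:,1].max().round(3))
E
```

```text
-0.17 0.105 9 0.557 0.559 -0.149 -0.148
-0.17 0.115 123 0.502 0.524 -0.167 -0.156
-0.17 0.125 381 0.501 0.524 -0.17 -0.156
-0.17 0.135 479 0.501 0.524 -0.17 -0.156
-0.17 0.145 610 0.501 0.524 -0.17 -0.156
-0.17 0.155 565 0.498 0.518 -0.17 -0.156
-0.17 0.165 1065 0.498 0.52 -0.17 -0.153
-0.102 0.115 84 0.503 0.525 -0.097 -0.095
-0.102 0.125 344 0.502 0.525 -0.097 -0.083
-0.102 0.135 507 0.502 0.524 -0.097 -0.082
-0.102 0.145 651 0.502 0.525 -0.097 -0.083
-0.102 0.155 549 0.5 0.522 -0.097 -0.08
-0.102 0.165 1707 0.5 0.522 -0.1 -0.08
```

```bash
python3 -m crank '[[0.7,0,0,0.4,0],[0.7,0,0,0.4,0],[0.7,0,0,0,0],[0.4,0,0,0,0],[0.3,0,0,0,0],[0.2,0,0,0,0],[0,0,0,0,0],[0,0,0,0,0],[0,0,0,0,0],[0,0,0,0,0]]' ; python3 st.py; python3 - <<'E'
from bench import bot
from h import *
c=bot.capture("side"); save("f_side",c,(190,140,360,275),4.5)
c=bot.capture("wrist"); save("f_wrist",c,(180,150,340,330),3)
E
```

```text
clock: 15.8
tool_pos: [0.5132, -0.125, 0.0929]
tcp_rot: [3.122, 0.009, 3.12]
force: [-0.3, -0.1, -0.0]
grip_width: 0.0336
15.8 [-0.2513  0.3253 -0.2628  0.9788  0.0214 -0.2299] pitcherr -0.0039 [ 0.5132 -0.125   0.0929] [3.1217 0.0086 3.1201] toolz [ 0.0091  0.0197 -0.9998] [-0.33 -0.15 -0.05]
```

View pics/f_wrist.png

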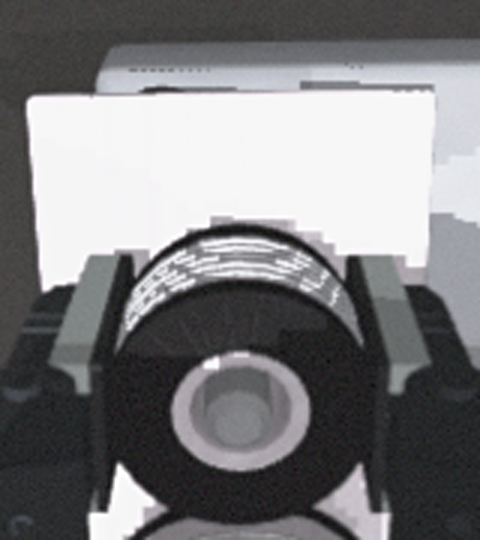

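View pics/f_side.png

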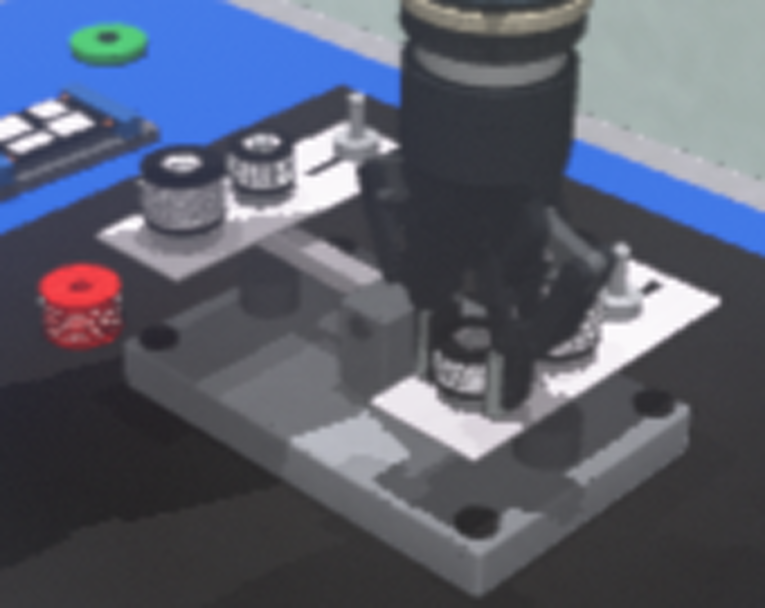

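```bash
python3 -m crank '[[0,0,0,-0.15,0],[0,0,0,-0.3,0],[0,0,0,-0.4,0],[0,0,0,-0.6,0],[0,0,0,-0.8,0],[0,0,0,-0.8,0],[0,0,0,-0.6,0],[0,0,0,0,0],[0,0,0,0,0]]' ; python3 st.py; python3 - <<'E'
from bench import bot
from h import *
c=bot.capture("side"); save("g_side",c,(190,100,360,275),4)
c=bot.capture("wrist"); save("g_wrist",c,None,1.5); pickle.dump(dict(t=bot.sense(),c=c),open("g.pkl","wb"))
E
```

```text
clock: 16.8
tool_pos: [0.5124, -0.1268, 0.1843]
tcp_rot: [3.122, 0.009, 3.12]
force: [0.6, -0.1, -1.3]
grip_width: 0.034
16.8 [-0.2551  0.2597 -0.1064  1.2004  0.0215 -0.2336] pitcherr -0.0043 [ 0.5124 -0.1268  0.1843] [3.1217 0.0092 3.1201] toolz [ 0.0096  0.0197 -0.9998] [ 0.56 -0.08 -1.32]
```

View pics/g_wrist.png

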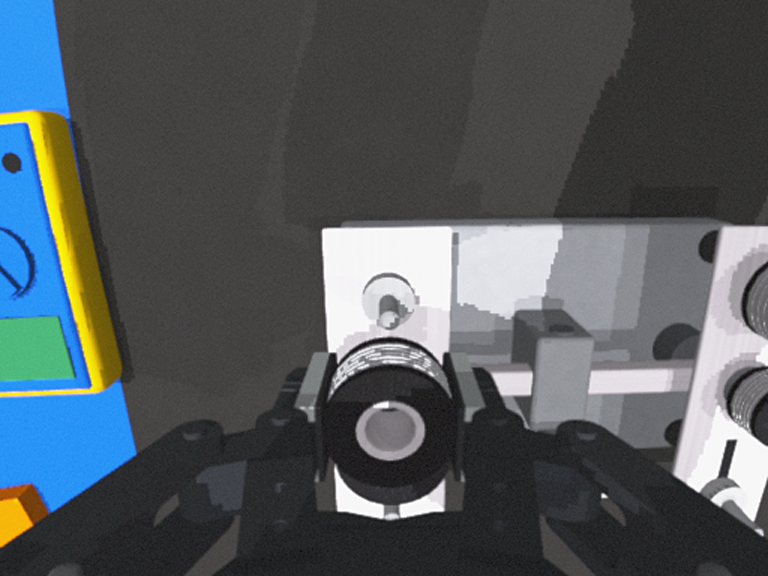

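View pics/g_side.png

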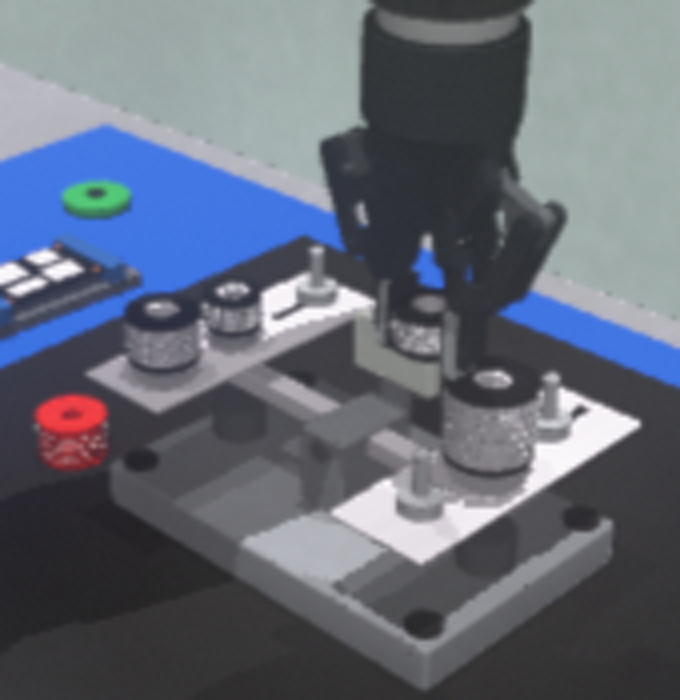

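```bash
python3 -m crank '[[0,-0.5,0.5,-0.2,0],[0,-0.95,0.95,-0.2,0],[0,-0.95,0.95,-0.2,0],[0,-0.95,0.95,0,0],[0,-0.95,0.95,0,0],[0,-0.95,0.95,0,0],[0,-0.95,0.95,0,0],[0,-0.95,0.95,0,0],[0,-0.4,0.5,0,0],[0,0,0,0,0],[0,0,0,0,0]]' ; python3 st.py; python3 - <<'E'
from bench import bot
from h import *
c=bot.capture("wrist"); save("h_wrist",c,None,1.5); pickle.dump(dict(t=bot.sense(),c=c),open("hh.pkl","wb"))
c=bot.capture("top"); pickle.dump(dict(t=bot.sense(),c=c),open("htop.pkl","wb"))
E
```

```text
clock: 18.0
tool_pos: [0.7043, 0.06, 0.2031]
tcp_rot: [3.122, 0.006, 3.121]
force: [0.5, -0.3, -0.6]
grip_width: 0.0339
18.0 [0.0768 0.5669 0.43   1.4258 0.0189 0.0978] pitcherr -0.008 [0.7043 0.06   0.2031] [3.122  0.0062 3.1207] toolz [ 0.0066  0.0194 -0.9998] [ 0.52 -0.29 -0.64]
```

View pics/h_wrist.png

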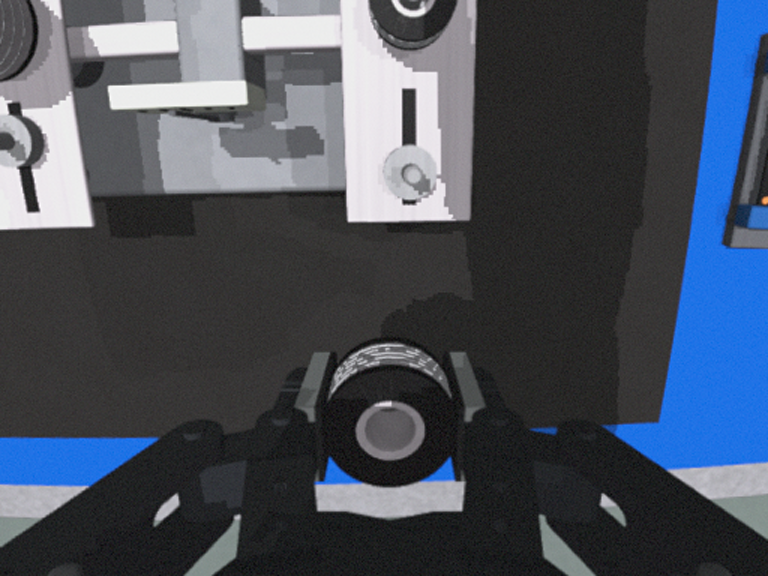

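The wrist view (1.5x) shows the free spindle at (411,173), almost straight below the camera, and the held reel's bore at (390,431).

```bash
python3 - <<'E'
from h import *
q=pickle.load(open("hh.pkl","rb"));c=q["c"]
save("h1",c,(245,85,300,145),10); save("h2",c,(210,215,310,340),5)
P=cloud(c); print(P[112:122:2,268:282:2,2].round(3))
E
```

```text
[[0.115 0.13  0.134 0.134 0.136 0.133 0.134]
 [0.121 0.133 0.134 0.134 0.136 0.134 0.134]
 [0.125 0.134 0.135 0.135 0.134 0.135 0.134]
 [0.114 0.135 0.134 0.134 0.133 0.135 0.135]
 [0.107 0.133 0.135 0.133 0.133 0.134 0.133]]
```

View pics/h1.png

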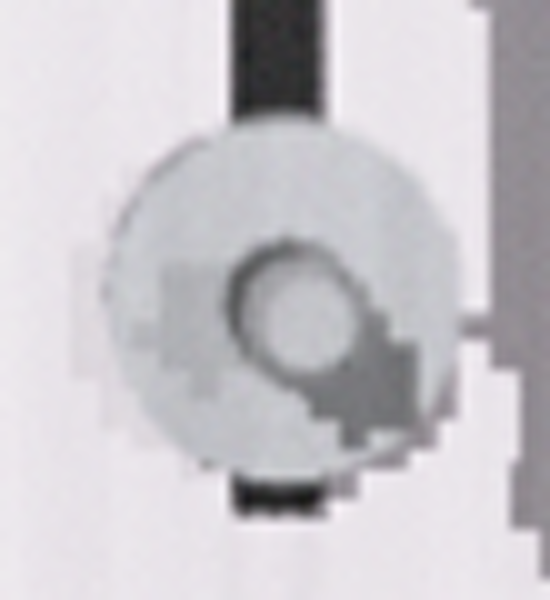

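View pics/h2.png

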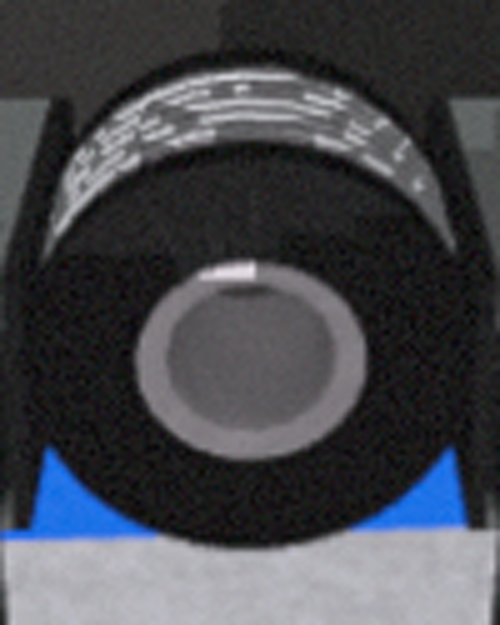

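```bash
python3 - <<'E'
from h import *
q=pickle.load(open("hh.pkl","rb"));c=q["c"];s=q["t"]; b=pickle.load(open("b.pkl","rb"))["c"]; g=pickle.load(open("g.pkl","rb"))
P=cloud(c)
pin=(274.85,116.15)
print("pin",onplane(c,[pin],.134),"foot",onplane(c,[(272.65,114.15)],.108))
print("two-view pin",two(b,(336.7,241.3),c,pin))
R=Ro.from_euler('xyz',s["tcp_rot"]).as_matrix()
# reel top dark flange points
m=np.zeros(P.shape[:2],bool); m[255:320,222:298]=1
zz=P[m][:,2]; h,e=np.histogram(zz,bins=np.arange(.18,.26,.002)); print(dict(zip(e.round(3),h)))
k=m&(abs(P[...,2]-e[h.argmax()]-.001)<.006); X=P[k]; A=np.c_[X[:,:2]-X[:,:2].mean(0),np.ones(len(X))]
sol=np.linalg.lstsq(A,X[:,2],rcond=None)[0]; print("plane slope",sol)
zt=sol[2]
for nm,uv in [("ring",(259.8,286.6)),("hole",(259.6,286.1))]:
    w=onplane(c,[uv],zt)[0]; print(nm,w,"in tool mm",(R.T@(w-s["tool_pos"])*1000).round(2))
print("reel bottom by lift", 0.1020+ s["tool_pos"][2]-0.0929)
E
```

```text
pin [[0.64404662 0.07222763 0.134     ]] foot [[0.64415257 0.07237912 0.108     ]]
two-view pin (array([0.6438829 , 0.07191031, 0.13746791]), np.float64(0.0001937037251178618))
{np.float64(0.18): np.int64(0), np.float64(0.182): np.int64(0), np.float64(0.184): np.int64(0), np.float64(0.186): np.int64(0), np.float64(0.188): np.int64(0), np.float64(0.19): np.int64(0), np.float64(0.192): np.int64(0), np.float64(0.194): np.int64(0), np.float64(0.196): np.int64(0), np.float64(0.198): np.int64(0), np.float64(0.2): np.int64(0), np.float64(0.202): np.int64(0), np.float64(0.204): np.int64(0), np.float64(0.206): np.int64(0), np.float64(0.208): np.int64(0), np.float64(0.21): np.int64(0), np.float64(0.212): np.int64(10), np.float64(0.214): np.int64(43), np.float64(0.216): np.int64(46), np.float64(0.218): np.int64(50), np.float64(0.22): np.int64(55), np.float64(0.222): np.int64(66), np.float64(0.224): np.int64(94), np.float64(0.226): np.int64(89), np.float64(0.228): np.int64(107), np.float64(0.23): np.int64(133), np.float64(0.232): np.int64(1680), np.float64(0.234): np.int64(2378), np.float64(0.236): np.int64(3), np.float64(0.238): np.int64(0), np.float64(0.24): np.int64(0), np.float64(0.242): np.int64(0), np.float64(0.244): np.int64(0), np.float64(0.246): np.int64(0), np.float64(0.248): np.int64(0), np.float64(0.25): np.int64(0), np.float64(0.252): np.int64(0), np.float64(0.254): np.int64(0), np.float64(0.256): np.int64(0), np.float64(0.258): np.int64(0)}
plane slope [-0.01022065  0.00425897  0.23394655]
ring [0.70459728 0.05902578 0.23394655] in tool mm [ -0.63   0.06 -30.32]
hole [0.70436145 0.05895035 0.23394655] in tool mm [-4.000e-01 -2.000e-02 -3.033e+01]
reel bottom by lift 0.21272348714248918
```

```bash
python3 - <<'E'
from bench import bot
from h import *
print(units(bot.sense(),(0.6437,0.0727,0.145),3.1207))
E
```

```text
(array([2.448, 0.436, 2.354]), np.float64(-0.008))
```

```bash
python3 -m crank '[[0,0.6,0.1,0,0],[0,0.9,0.2,0.4,0],[0,0.7,0.136,0.8,0],[0,0.25,0,0.7,0],[0,0,0,0.45,0],[0,0,0,0,0],[0,0,0,0,0]]' ; python3 st.py; python3 - <<'E'
from bench import bot
from h import *
c=bot.capture("side"); save("i_side",c,(190,100,360,250),4.5);pickle.dump(dict(t=bot.sense(),c=c),open("iside.pkl","wb"))
c=bot.capture("wrist"); save("i_wrist",c,(150,150,370,330),3.5); pickle.dump(dict(t=bot.sense(),c=c),open("i.pkl","wb"))
print(units(bot.sense(),(0.6437,0.0727,0.131),3.1207))
E
```

```text
clock: 18.8
tool_pos: [0.645, 0.073, 0.146]
tcp_rot: [3.121, 0.009, 3.12]
force: [-0.9, 0.9, -0.9]
grip_width: 0.034
18.8 [0.1038 0.4775 0.1286 1.2103 0.0188 0.1259] pitcherr -0.0116 [0.645 0.073 0.146] [3.1215 0.0091 3.1195] toolz [ 0.0096  0.0199 -0.9998] [-0.94  0.87 -0.92]
(array([ 0.073, -0.033,  0.612]), np.float64(-0.007))
```

View pics/i_wrist.png

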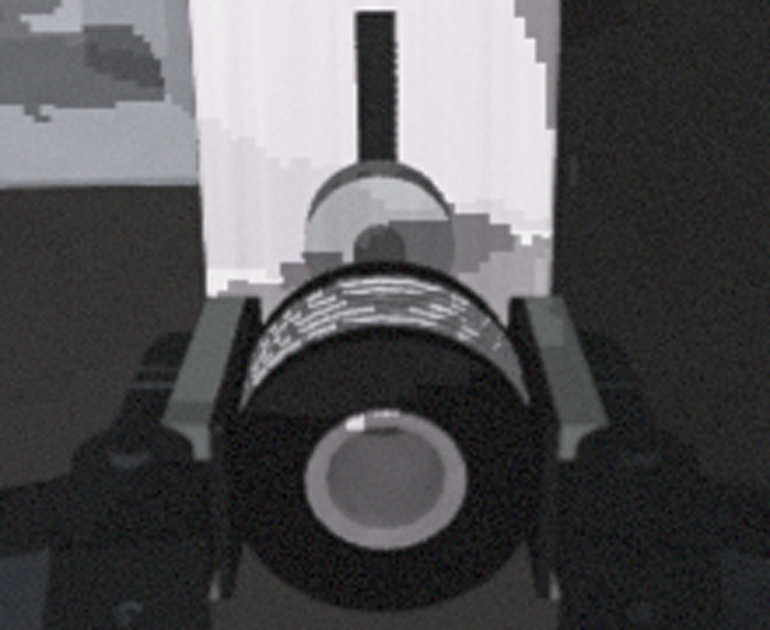

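View pics/i_side.png

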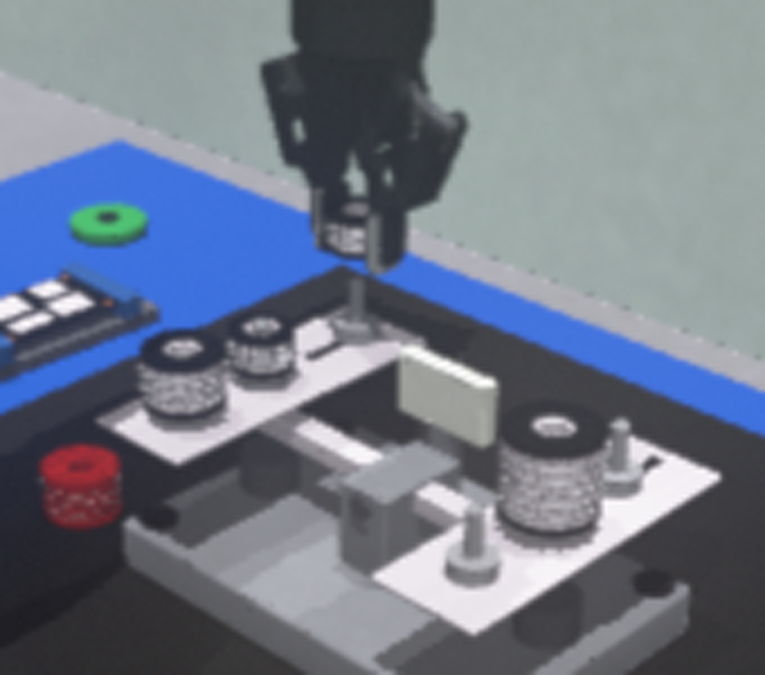

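```bash
python3 - <<'E'
from h import *
q=pickle.load(open("i.pkl","rb"));c=q["c"];s=q["t"]
f=lambda x,y:(150+x/3.5-.35,150+y/3.5-.35)
# foot left/right edges at z .108
print(onplane(c,[f(305,235),f(453,232)],.108), onplane(c,[f(355,250),f(405,250)],.112))
zt=s["tool_pos"][2]+.0309
print(onplane(c,[f(386,480)],zt), zt)
i=pickle.load(open("iside.pkl","rb"))["c"]; print(proj(i,[(0.6441,.0723,.134)])); 
print("side pin top px",190+357/4.5,100+278/4.5, "reel",190+348/4.5,100+205/4.5, proj(i,[(s["tool_pos"]+[.0003,-.0004,.0309])]))
E
```

```text
[[0.64198785 0.05983686 0.108     ]
 [0.64221606 0.08533807 0.108     ]] [[0.64340345 0.06841445 0.112     ]
 [0.64366587 0.07687284 0.112     ]]
[[0.64547613 0.0721161  0.17722894]] 0.17722893713101742
[[268.74536659 162.52567369]]
side pin top px 269.3333333333333 161.77777777777777 reel 267.3333333333333 145.55555555555554 [[269.21012493 146.48192677]]
```

```bash
python3 -m crank '[[0,0.07,0,0.3,0],[0,0,0,0.2,0],[0,0,0,0,0],[0,0,0,0,0]]' ; python3 st.py;  python3 -m crank '[[0,0,0,0.2,0],[0,0,0,0.2,0],[0,0,0,0,0]]' ; python3 - <<'E'
from bench import bot
from h import *
for n in range(4):
    c=bot.capture("side"); print(bot.sense()["force"].round(2),bot.sense()["tool_pos"].round(4))
save("j_side",c,(210,120,360,250),5)
c=bot.capture("wrist"); save("j_wrist",c,(150,150,370,330),3.5); pickle.dump(dict(t=bot.sense(),c=c),open("j.pkl","wb"))
E
```

```text
clock: 19.3
tool_pos: [0.6427, 0.0738, 0.1327]
tcp_rot: [3.122, 0.008, 3.12]
force: [-0.4, 0.5, -0.6]
grip_width: 0.0342
19.3 [0.1053 0.4817 0.1006 1.1794 0.0189 0.1268] pitcherr -0.0103 [0.6427 0.0738 0.1327] [3.1216 0.0079 3.1202] toolz [ 0.0083  0.0198 -0.9998] [-0.43  0.54 -0.63]
clock: 19.6
tool_pos: [0.6424, 0.0739, 0.122]
tcp_rot: [3.122, 0.007, 3.12]
force: [-0.3, -0.3, -0.9]
grip_width: 0.0338
[-0.04  0.21 -1.24] [0.6426 0.0739 0.1224]
[-0.21 -0.44 -1.08] [0.6428 0.0739 0.1227]
[ 0.29 -0.04 -2.15] [0.6429 0.0739 0.1229]
[-0.86  0.28 -1.33] [0.643  0.0739 0.123 ]
```

View pics/j_wrist.png

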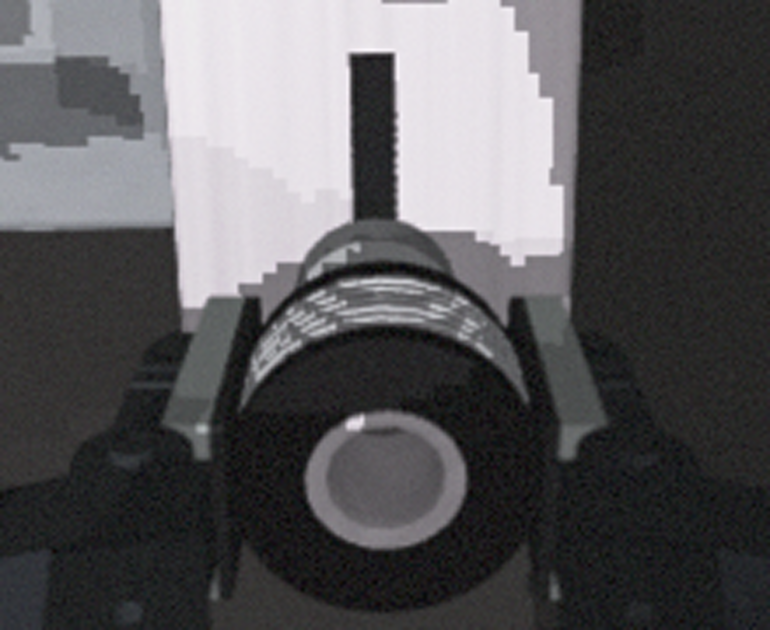

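View pics/j_side.png

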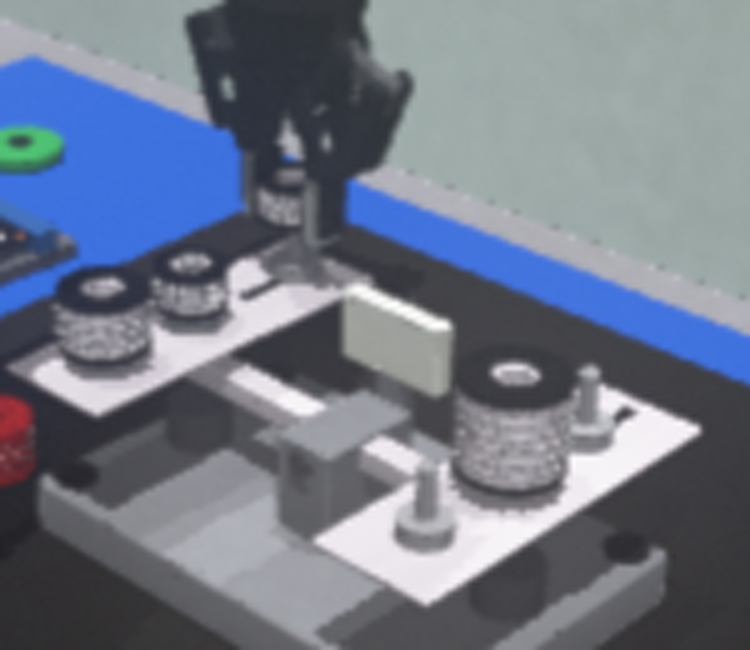

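```bash
python3 -m crank '[[0,-0.03,-0.04,0.1,0],[0,0,0,0.15,0],[0,0,0,0.1,0],[0,0,0,0,0],[0,0,0,0,0],[0,0,0,0,0]]' ; python3 - <<'E'
from bench import bot
from h import *
F=[]
for n in range(6):
    c=bot.capture("wrist" if n else "top"); F.append(bot.sense()["force"])
    if n==0: P=cloud(c); 
print(np.mean(F,0).round(2),bot.sense()["tool_pos"].round(4))
save("k_wrist",c,(150,150,370,330),3.5); Q=cloud(c)
for A,nm in((P,"top"),(Q,"wrist")):
  for lo,hi in((.045,.10),(-.155,-.10)):
    m=(A[...,0]>.54)&(A[...,0]<.62 if lo<0 else A[...,0]<.632)&(A[...,1]>lo)&(A[...,1]<hi)&(A[...,2]>.085)&(A[...,2]<.104); print(nm,lo,m.sum(),np.median(A[...,2][m]) if m.sum() else None)
E
```

```text
clock: 20.45
tool_pos: [0.6438, 0.0731, 0.1143]
tcp_rot: [3.122, 0.009, 3.12]
force: [0.3, -0.0, -1.4]
grip_width: 0.0339
[ 0.34  0.05 -0.9 ] [0.6437 0.0731 0.1143]
top 0.045 0 None
top -0.155 255 0.09470344630446326
wrist 0.045 13952 0.09849744901526263
wrist -0.155 0 None
```

View pics/k_wrist.png

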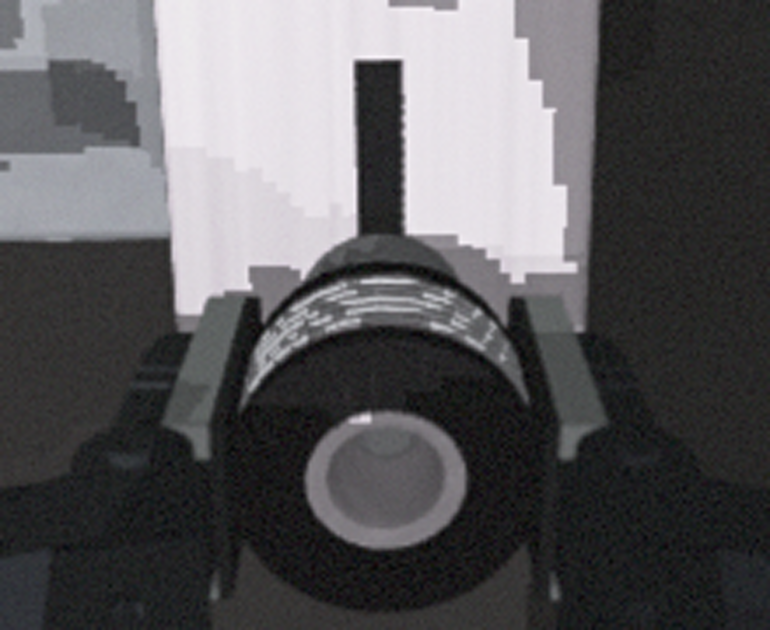

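```bash
python3 -m crank '[[0,0,-0.01,0.15,0],[0,0,0,0.15,0],[0,0,0,0.1,0],[0,0,0,0.1,0],[0,0,0,0.05,0],[0,0,0,0,0],[0,0,0,0,0]]' ; python3 - <<'E'
from bench import bot
from h import *
F=[]
for n in range(6):
    c=bot.capture("wrist"); F.append(bot.sense()["force"])
print(np.mean(F,0).round(2),bot.sense()["tool_pos"].round(4))
save("l_wrist",c,(150,150,370,330),3.5); A=cloud(c)
m=(A[...,0]>.54)&(A[...,0]<.632)&(A[...,1]>.045)&(A[...,1]<.1)&(A[...,2]>.085)&(A[...,2]<.104); print(m.sum(),np.median(A[...,2][m]))
E
```

```text
clock: 21.45
tool_pos: [0.6439, 0.0731, 0.1005]
tcp_rot: [3.122, 0.008, 3.12]
force: [-0.5, -0.4, -0.6]
grip_width: 0.034
[ 0.15 -0.31 -1.3 ] [0.6439 0.0731 0.1006]
16043 0.09849628840612376
```

View pics/l_wrist.png

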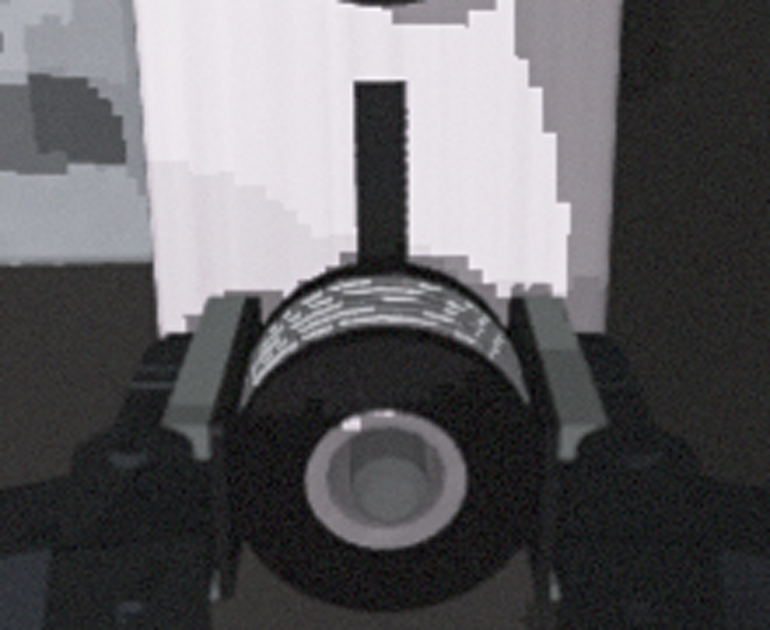

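```bash
python3 -m crank '[[0,0,0,0.05,0],[0,0,0,0.05,0],[0,0,0,0.04,0],[0,0,0,0,0],[0,0,0,0,0],[0,0,0,0,0]]' ; cat > chk.py <<'E'
from bench import bot
from h import *
F=[]
for n in range(6):
    c=bot.capture("wrist"); F.append(bot.sense()["force"])
print(np.mean(F,0).round(2),bot.sense()["tool_pos"].round(4))
A=cloud(c)
m=(A[...,0]>.54)&(A[...,0]<.632)&(A[...,1]>.045)&(A[...,1]<.1)&(A[...,2]>.085)&(A[...,2]<.104); print(m.sum(),np.median(A[...,2][m]))
E
python3 chk.py
```

```text
clock: 22.35
tool_pos: [0.6439, 0.0731, 0.097]
tcp_rot: [3.122, 0.009, 3.12]
force: [0.4, -0.6, 0.6]
grip_width: 0.0337
[ 0.22 -0.12  0.27] [0.6439 0.0732 0.097 ]
16170 0.09583417604347448
```

Seated: pan at the level height, force gone from −1.2 to about 0. I'll release gently.

```bash
python3 -m crank '[[0.42,0,0,0,0],[0.46,0,0,0,0],[0.5,0,0,0,0],[0.6,0,0,0,0],[0.65,0,0,0,0],[0.65,0,0,0,0],[0.65,0,0,0,0]]' ; python3 chk.py; python3 - <<'E'
from bench import bot
from h import *
c=bot.capture("wrist"); save("m_wrist",c,(150,150,370,330),3.5)
E
```

```text
clock: 23.35
tool_pos: [0.6439, 0.0732, 0.0969]
tcp_rot: [3.122, 0.008, 3.12]
force: [-0.8, 0.1, -0.1]
grip_width: 0.0556
[-0.12 -0.33  0.2 ] [0.6439 0.0732 0.0969]
16252 0.09624651240752481
```

View pics/m_wrist.png

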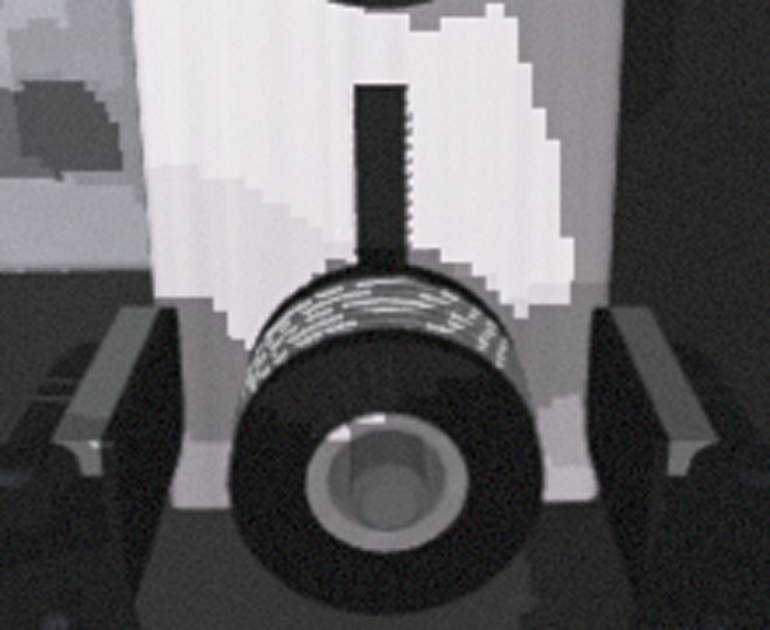

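```bash
python3 -m crank '[[0.65,0,0,-0.2,0],[0.65,0,0,-0.5,0],[0.65,0,0,-0.8,0],[0.65,0,0,-1,0],[0.65,0,0,-1,0],[0.65,0,0,-1,0],[0.65,0,0,-1,0],[0.65,0,-0.5,-0.8,0],[0.65,0,-0.9,-0.5,0],[0.65,0,-0.9,0,0],[0.65,0,-0.9,0,0],[0.65,0,-0.5,0,0],[0.65,0,0,0,0],[0.65,0,0,0,0],[0.65,0,0,0,0]]' ; python3 - <<'E'
from bench import bot
from h import *
w=bot.capture("wrist"); t=bot.capture("top"); d=bot.capture("side")
pickle.dump(dict(w=w,t=t,d=d,s=bot.sense()),open("n.pkl","wb"))
save("n_wrist",w,None,1.5); save("n_side",d,(190,120,360,275),4.5); save("n_top",t,None,1.5)
A=cloud(w); g=w["img"].max(2); lo_=w["img"].min(2)
for nm,x,y in [("left new",.644,.0725),("small L",.571,.073),("med",.515,.074),("large",.569,-.126)]:
  m=(abs(A[...,0]-x)<.028)&(abs(A[...,1]-y)<.028)&(A[...,2]>.11)&(g<80)
  z=A[...,2][m]
  if len(z)<50: print(nm,len(z)); continue
  zt=np.percentile(z,80); k=m&(abs(A[...,2]-zt)<.003); X=A[k]; B=np.c_[X[:,:2]-X[:,:2].mean(0),np.ones(len(X))]; sol=np.linalg.lstsq(B,X[:,2],rcond=None)[0]
  print(nm,k.sum(),"zt",sol[2].round(4),"slope",sol[:2].round(3),cv2.minEnclosingCircle((X[:,:2]*1000).astype(np.float32)))
for a,b in((.045,.1),(-.155,-.1)):
  m=(A[...,0]>.5)&(A[...,0]<.65)&(A[...,1]>a)&(A[...,1]<b)&(A[...,2]>.085)&(A[...,2]<.103)&(lo_>150); print("pan",m.sum(),np.median(A[...,2][m]))
E
```

```text
clock: 25.2
tool_pos: [0.6404, -0.0218, 0.2651]
tcp_rot: [3.121, 0.008, 3.121]
force: [-0.3, -0.4, -0.1]
grip_width: 0.0558
left new 879 zt 0.1286 slope [0.005 0.004] ((643.9502563476562, 72.37895965576172), 18.664806365966797)
small L 1038 zt 0.1286 slope [0.001 0.005] ((571.779296875, 73.4251937866211), 18.65728187561035)
med 2049 zt 0.1366 slope [-0.001  0.001] ((514.5938720703125, 74.17095947265625), 22.71933364868164)
large 2824 zt 0.1517 slope [-0.002  0.001] ((568.55419921875, -126.19732666015625), 25.787155151367188)
pan 4270 0.09631214841419383
pan 4582 0.09646048824920198
```

View pics/n_wrist.png

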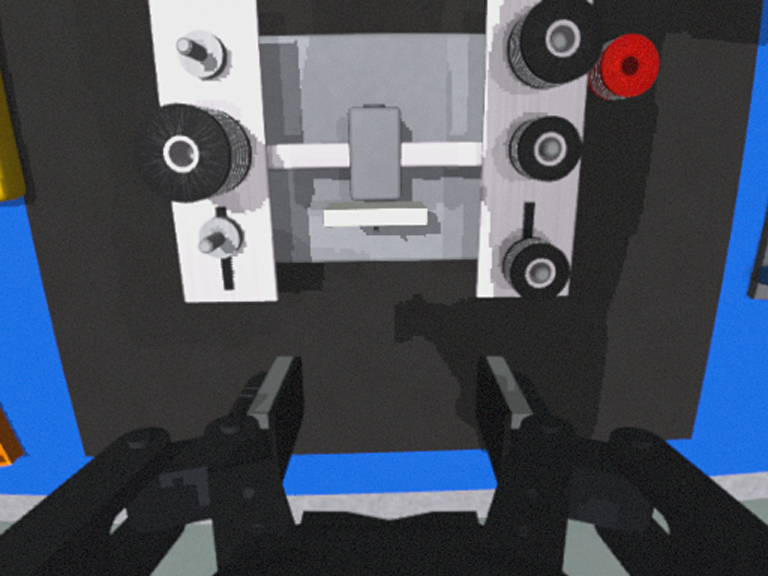

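View pics/n_side.png

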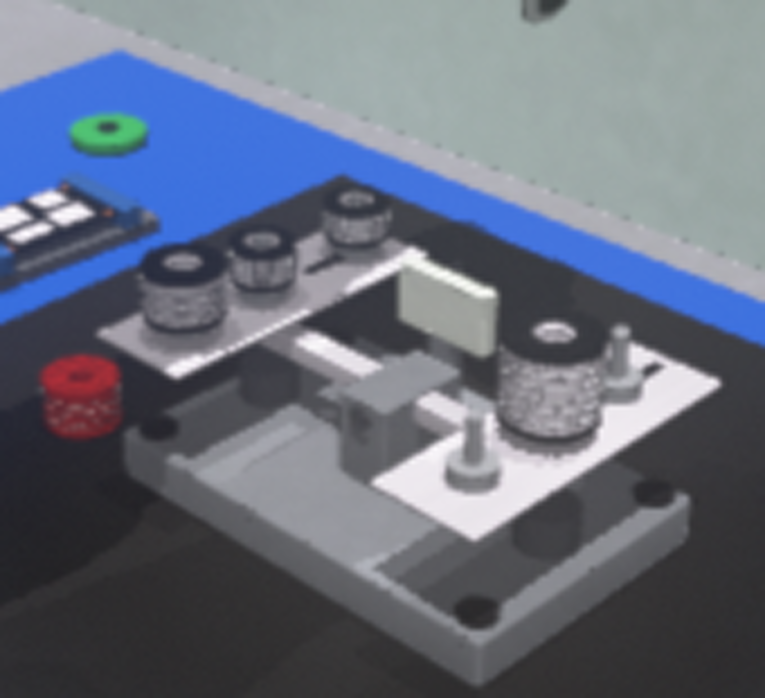

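The three left reels are at (562,38), (549,147) and (540,271), with the large one alone at (182,153). The pans are equal in height, and the moved reel's top matches the other small reel's. I'll hand the job in.

```bash
python3 - <<'E'
from bench import bot
print(bot.job_done()); print(bot.sense()["clock"])
E
```

```text
the job is handed in; nothing more can be done
None
the job is handed in; nothing more can be done
```

I moved the small reel from the right pan, where it stood next to the large one, onto the left pan's free spindle and handed the job in. The last robot clock reading was 25.2 s, against the 72 s limit. That puts 400 g on each side: the large reel on the right, the medium and both small ones on the left.

**Last checks:**
- **Level:** the left pan stood at 96.3 mm and the right at 96.5 mm, level within what the camera can tell.
- **Seated:** the moved reel's top was flat at 128.6 mm, the same as the other small reel's. Its pin showed centred in the bore.
- **Lowering:** the pan did not move until the reel reached the foot. The wrist force then went from about −1.2 N (the reel's weight) to about +0.3 N, so the pans were only lightly loaded.
- **Clear:** the gripper was up and away when I handed in. The red look-alike and the other bench items were not touched.

**What went wrong:** at the start I turned the tool the wrong way and ran the last joint into its limit, which tilted the tool about 14 degrees. I undid this by pushing against the opposite limit, before touching anything. About 1.2 degrees of tilt stayed for the rest of the job and did not affect the grasp or the seating.

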